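Find the loose bearing bolt and hold its guard cap open

ROBOT

A 6-joint arm with a two-finger parallel gripper is mounted at the origin on the work surface. World frame = base frame: x ahead of the robot, y to its left, z up, the work surface at z = 0. Lengths are in m, angles in degrees, forces in N, time in s.
With the tool pointing down it reaches from about 0.325 to 0.85 m from the base axis. Payload 15.5 kg.
Tool frame: the origin (TCP) lies midway between the tips of the shut fingers; the grasp point (between the pads) lies 19 mm behind it; y points along the fingers, x is the direction in which the jaws open and shut, and the axes are right-handed (so a half turn about y gives the same grasp; the last joint's range is limited). The gripper opens to 91 mm and grips with 3 to 60 N. Pads are 32 mm wide; open, the fingers measure 118 mm over their backs; the gripper's body (76 mm by 178 mm) begins 60 mm behind the grasp point.
Start: joints at [63.856, 28.281, 77.091, -0, 74.628, -5.472], TCP at [0.221, 0.585, 0.214] pointing down, gripper open.
Joint ranges: [-166.48, 166.48], [-47.26, 123.95], [12.59, 153.08], [-70.14, 250.14], [6.76, 159.57], [-176.63, 176.63]. Speed limits (degrees/s): [108.29, 108.29, 147.25, 172.46, 172.46, 172.46].

INTERFACE

Orientations are given as a 3x3 rotation matrix whose columns are the frame's x, y, z axes.
In Python, from bench import ctrl gives the robot as it stands. The module is installed in compiled form; this text tells all that it offers. Calls block until the motion is done:
- ctrl.goto(position, orientation): joint-space move of the TCP to a pose.
- ctrl.move_l(position, vel=0.15, ori=None, contact_N=None): straight line of the TCP; ori=None keeps the orientation; vel is the mean speed in m/s. With contact_N (N) it stops when the force on the tool has changed by that much, and returns True; else False.
- ctrl.movej(angles): joint-space move.
- ctrl.command_gripper(opening): opening from 0.0 (shut) to 1.0 (fully open); the grip force is fixed at half the most; returns when the fingers have stopped.
- ctrl.sleep(seconds).
- ctrl.ik(position, orientation): joint angles nearest the present ones, or None.
- ctrl.read_camera(name): name is "scene" or "top" or "wrist"; returns the picture (420x560x3 uint8, blue, green, red); there is no depth.
- ctrl.camera_params(name): a dict with "fx", "fy", "cx", "cy" (pixels), "pose" (4x4, takes a point from camera to world coordinates); the wrist camera has in their place "T_tool_cam" (4x4, takes a point from camera to tool coordinates, whose origin is the TCP and whose axes are the tool frame's). Camera axes: x right, y up, looking along -z (the intrinsics and any distortion apply to the point x, -y, -z); pixel columns grow to the right and rows downward; lengths in m; the calibration is good to about 2 mm. The wrist camera is an equidistant fisheye: a pixel r from the principal point sees the ray r / f radians off the axis. A picture is of the moment at which its call begins: read the wrist's pose just before it. camera_params takes no time and is no camera call.
A pose or a line that the arm cannot do raises ctrl.MotionError and nothing moves.
- ctrl.sign_off(): hands the job in, once; it reports no verdict.
Readings, each from a call of its own:
- ctrl.current_t(): time.
- ctrl.current_q(): joint angles.
- ctrl.current_dq(): joint speeds.
- ctrl.current_effort(): joint torques, N m.
- ctrl.current_tool_pos(): TCP position.
- ctrl.current_eef_rot(): TCP orientation.
- ctrl.current_contact_force(): force on the tool from outside, world axes, zero at the start.
- ctrl.current_wrist_torque(): the same for the moment, N m.
- ctrl.current_grip_width(): opening from 0.0 (shut) to 1.0 (fully open).
Only numpy, scipy, OpenCV 4.12 (cv2) and the standard library are available. Lean on these libraries where they do the work, as an engineer would, in place of code of your own. Each camera call takes 0.05 s, during which the arm holds its last target. There are 200 camera calls.

TASK

Tap the brass bolt heads of the three bearing blocks with the fingertips, one after another from the robot's left to its right, to find the loose one, the one that sinks under the tap and stays down. Then lift the white cap of that bolt by its red tab until it stands about 45 degrees open or more and finish while still holding it there with the gripper, so that a fitter can reach the bolt. Do not lift the caps of the tight bolts, and leave the other things on the bench where they are.

Things in the scene. Friction and masses are not known exactly. Their poses are not given: they have to be found in the camera images.
- block_a: blue bearing block fixed to the bench, 112 mm (x) by 70 mm (y) at its foot, 50 mm high, with a steel shaft stub out of both sides. Origin: centre of its underside; x points from the red lifting tab towards the hinge, along the block's length; z up. The three blocks are alike to the eye and stand in a row from the robot's left (+y, y above 0.15) over the middle (y near 0) to its right (y below -0.15); which letter stands where changes
- block_b: blue bearing block fixed to the bench, 112 mm (x) by 70 mm (y) at its foot, 50 mm high, with a steel shaft stub out of both sides. Origin: centre of its underside; x points from the red lifting tab towards the hinge, along the block's length; z up. The three blocks are alike to the eye and stand in a row from the robot's left (+y, y above 0.15) over the middle (y near 0) to its right (y below -0.15); which letter stands where changes
- block_c: blue bearing block fixed to the bench, 112 mm (x) by 70 mm (y) at its foot, 50 mm high, with a steel shaft stub out of both sides. Origin: centre of its underside; x points from the red lifting tab towards the hinge, along the block's length; z up. The three blocks are alike to the eye and stand in a row from the robot's left (+y, y above 0.15) over the middle (y near 0) to its right (y below -0.15); which letter stands where changes
- bolt_a: brass hexagon bolt head of block_a, 24 mm across, standing up through a 36 by 34 mm opening in the white cap. Origin: centre of the head's top face, 75 mm above the bench and 17 mm above the cap, straight over the block's origin. One of the three bolts is loose, and they look the same: the loose head sinks 6 mm to a stop under 2 to 4 N and stays down; a tight one gives at most 1 mm, under about 10 N, and springs back
- bolt_b: brass hexagon bolt head of block_b, 24 mm across, standing up through a 36 by 34 mm opening in the white cap. Origin: centre of the head's top face, 75 mm above the bench and 17 mm above the cap, straight over the block's origin. One of the three bolts is loose, and they look the same: the loose head sinks 6 mm to a stop under 2 to 4 N and stays down; a tight one gives at most 1 mm, under about 10 N, and springs back
- bolt_c: brass hexagon bolt head of block_c, 24 mm across, standing up through a 36 by 34 mm opening in the white cap. Origin: centre of the head's top face, 75 mm above the bench and 17 mm above the cap, straight over the block's origin. One of the three bolts is loose, and they look the same: the loose head sinks 6 mm to a stop under 2 to 4 N and stays down; a tight one gives at most 1 mm, under about 10 N, and springs back
- cap_a: white hinged guard cap of block_a, 7 mm thick and 54 mm wide, lying flat on the block when shut. Origin: on the hinge axis, 47 mm along block +x from the bolt and 54.5 mm above the bench; the hinge axis is y. z points up when shut and tilts with the cap, whose tab end swings up and over towards the hinge, to a stop at 1.3 rad. It weighs about 0.2 kg, has no spring or catch and falls shut when let go
- cap_b: white hinged guard cap of block_b, 7 mm thick and 54 mm wide, lying flat on the block when shut. Origin: on the hinge axis, 47 mm along block +x from the bolt and 54.5 mm above the bench; the hinge axis is y. z points up when shut and tilts with the cap, whose tab end swings up and over towards the hinge, to a stop at 1.3 rad. It weighs about 0.2 kg, has no spring or catch and falls shut when let go
- cap_c: white hinged guard cap of block_c, 7 mm thick and 54 mm wide, lying flat on the block when shut. Origin: on the hinge axis, 47 mm along block +x from the bolt and 54.5 mm above the bench; the hinge axis is y. z points up when shut and tilts with the cap, whose tab end swings up and over towards the hinge, to a stop at 1.3 rad. It weighs about 0.2 kg, has no spring or catch and falls shut when let go
- tab_a (a point): middle of the red lifting tab of cap_a: a flat-sided tongue 12 mm wide (cap y) and 16 mm high, sticking out 48 mm from the white cap's front edge, with free space under and beside it. The point lies 122 mm along cap -x from the hinge axis, 75 mm along block -x from the bolt, 15 mm from the tongue's end, 56 mm above the bench when shut. Axes as the cap's
- tab_b (a point): middle of the red lifting tab of cap_b: a flat-sided tongue 12 mm wide (cap y) and 16 mm high, sticking out 48 mm from the white cap's front edge, with free space under and beside it. The point lies 122 mm along cap -x from the hinge axis, 75 mm along block -x from the bolt, 15 mm from the tongue's end, 56 mm above the bench when shut. Axes as the cap's
- tab_c (a point): middle of the red lifting tab of cap_c: a flat-sided tongue 12 mm wide (cap y) and 16 mm high, sticking out 48 mm from the white cap's front edge, with free space under and beside it. The point lies 122 mm along cap -x from the hinge axis, 75 mm along block -x from the bolt, 15 mm from the tongue's end, 56 mm above the bench when shut. Axes as the cap's
- amber_1_mid (a point): amber piece, 28 mm across, 16 mm high, between two blocks; point at its centre. Leave alone
- amber_2_mid (a point): amber piece, 30 mm across, 17 mm high, between two blocks; point at its centre. Leave alone
- amber_3_mid (a point): amber piece, 34 mm across, 18 mm high, to the left of the blocks; point at its centre. Leave alone
- compound_bar_mid (a point): green bar of polishing compound, 100 by 35 by 25 mm, to the right of the blocks; point at its centre. Leave alone
- brush_grip (a point): brush lying beyond the blocks; point on its handle. Leave alone
- screwdriver_grip (a point): screwdriver lying beyond the blocks; point on its handle. Leave alone
- oil_bottle_mid (a point): blue bottle, 48 mm across, 100 mm high, to the left of the blocks; point at its centre. Leave alone

How it is judged (in metres and radians):
On the way, in this order (a step that is already met when the one before it is completed fails the run):
1. the left bolt head is tapped with the fingers (at least 1.5 N) (((world y of bolt_a between 0.11 and 1 m and contact force between the fingers and bolt_a above 1.5 N) or (world y of bolt_b between 0.11 and 1 m and contact force between the fingers and bolt_b above 1.5 N) or (world y of bolt_c between 0.11 and 1 m and contact force between the fingers and bolt_c above 1.5 N))), for 0.04 s.
2. the middle bolt head is tapped (((world y of bolt_a between -0.11 and 0.11 m and contact force between the fingers and bolt_a above 1.5 N) or (world y of bolt_b between -0.11 and 0.11 m and contact force between the fingers and bolt_b above 1.5 N) or (world y of bolt_c between -0.11 and 0.11 m and contact force between the fingers and bolt_c above 1.5 N))), for 0.04 s.
3. the right bolt head is tapped (((world y of bolt_a between -1 and -0.11 m and contact force between the fingers and bolt_a above 1.5 N) or (world y of bolt_b between -1 and -0.11 m and contact force between the fingers and bolt_b above 1.5 N) or (world y of bolt_c between -1 and -0.11 m and contact force between the fingers and bolt_c above 1.5 N))), for 0.04 s.
4. the cap of the loose bolt is lifted at least 40 degrees, in the fingers (((height (world z) of bolt_a below 0.0715 m and angle between cap_a's own z axis and vertical above 0.7 rad and contact force between the fingers and cap_a above 0.5 N) or (height (world z) of bolt_b below 0.0715 m and angle between cap_b's own z axis and vertical above 0.7 rad and contact force between the fingers and cap_b above 0.5 N) or (height (world z) of bolt_c below 0.0715 m and angle between cap_c's own z axis and vertical above 0.7 rad and contact force between the fingers and cap_c above 0.5 N))), for 0.2 s.
At the end, for the whole second after the job is handed in: the cap of the loose bolt (the one sunk by more than 3.5 mm) is open at least 0.7 rad (40 degrees), in contact with the fingers (over 0.5 N) and still (under 0.2 rad/s); the other two caps are shut (under 0.1 rad); every bystander is within 30 mm of where it was (((height (world z) of bolt_a below 0.0715 m and angle between cap_a's own z axis and vertical above 0.7 rad and contact force between the fingers and cap_a above 0.5 N and angular speed of cap_a below 0.2 rad/s and angle between each of cap_b, cap_c's own z axis and vertical below 0.1 rad) or (height (world z) of bolt_b below 0.0715 m and angle between cap_b's own z axis and vertical above 0.7 rad and contact force between the fingers and cap_b above 0.5 N and angular speed of cap_b below 0.2 rad/s and angle between each of cap_a, cap_c's own z axis and vertical below 0.1 rad) or (height (world z) of bolt_c below 0.0715 m and angle between cap_c's own z axis and vertical above 0.7 rad and contact force between the fingers and cap_c above 0.5 N and angular speed of cap_c below 0.2 rad/s and angle between each of cap_a, cap_b's own z axis and vertical below 0.1 rad)) and distance of each of amber_1_mid, amber_2_mid, amber_3_mid, compound_bar_mid, brush_grip, screwdriver_grip, oil_bottle_mid from where it was at the start of the episode below 0.03 m); the arm keeps its last pose, push and grip.
It fails at once if the cap of a bolt that has not sunk is lifted (over 0.2 rad) ((angle between cap_a's own z axis and vertical above 0.2 rad and height (world z) of bolt_a above 0.0715 m) or (angle between cap_b's own z axis and vertical above 0.2 rad and height (world z) of bolt_b above 0.0715 m) or (angle between cap_c's own z axis and vertical above 0.2 rad and height (world z) of bolt_c above 0.0715 m)).
It fails at once if a bystander is moved more than 50 mm (distance of any of amber_1_mid, amber_2_mid, amber_3_mid, compound_bar_mid, brush_grip, screwdriver_grip, oil_bottle_mid from where it was at the start of the episode above 0.05 m).
It also fails if it takes over 48 s, if anything falls off the work surface, if the arm or the gripper's body presses on something with over 40 N, if the wrist force passes 120 N, or if a joint passes its speed limit or range.

## Working session

There is one attempt and no reset: what is moved stays moved. The work goes in short steps, each a Python script; the robot and the scene stay as the last script left them, time stands still between calls to the robot, and variables do not carry over. Pictures are saved under pics/ and viewed, about 8 in all and at most 12, crops included, and the job is handed in when it is done.

```bash
mkdir -p pics; python3 - <<'E'
from bench import ctrl
import cv2, numpy as np
np.set_printoptions(precision=4,suppress=True)
for n in ("top","scene"):
    im=ctrl.read_camera(n); cv2.imwrite(f"pics/{n}0.png",im); print(n,ctrl.camera_params(n))
print(ctrl.camera_params("wrist")); print(ctrl.current_eef_rot(),ctrl.current_t())
E
```

```text
top {'fx': 434.6106018614909, 'fy': 434.6106018614909, 'cx': 277.08699291449506, 'cy': 203.82885566976694, 'pose': array([[-0.029 ,  0.9973, -0.067 ,  0.5036],
       [-0.9993, -0.0272,  0.0274,  0.0379],
       [ 0.0255,  0.0677,  0.9974,  1.2714],
       [ 0.    ,  0.    ,  0.    ,  1.    ]])}
scene {'fx': 394.59815395482764, 'fy': 394.59815395482764, 'cx': 280.23829196869804, 'cy': 207.79811642286822, 'pose': array([[-0.859 , -0.3836,  0.3392,  0.872 ],
       [ 0.5119, -0.6576,  0.5527,  0.533 ],
       [ 0.011 ,  0.6484,  0.7612,  0.7814],
       [ 0.    ,  0.    ,  0.    ,  1.    ]])}
{'fx': 325.19226210127806, 'fy': 325.19226210127806, 'cx': 274.97925151404525, 'cy': 210.12797562866612, 'T_tool_cam': array([[ 1.    ,  0.0005, -0.    , -0.0008],
       [-0.0001,  0.2343, -0.9722, -0.1697],
       [-0.0005,  0.9722,  0.2343,  0.0671],
       [ 0.    ,  0.    ,  0.    ,  1.    ]])}
[[ 0.353  -0.0005 -0.9356]
 [ 0.9356 -0.001   0.353 ]
 [-0.0011 -1.      0.0001]] 0.1
```

View pics/top0.png

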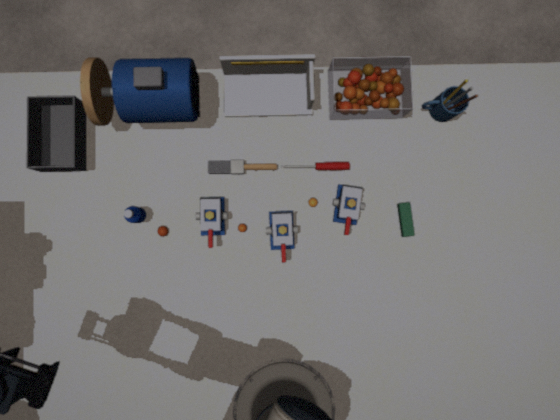

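View pics/scene0.png

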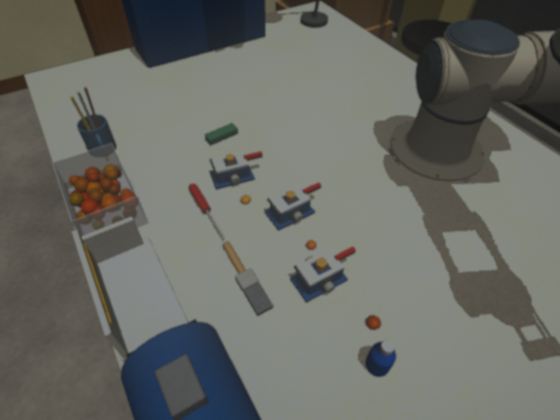

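```bash
cat > h.py <<'E'
from bench import ctrl
import cv2, numpy as np
np.set_printoptions(precision=4,suppress=True)
def ray(P,uv,z):
    T=P["pose"]; d=T[:3,:3]@np.array([(uv[0]-P["cx"])/P["fx"],-(uv[1]-P["cy"])/P["fy"],-1])
    o=T[:3,3]; return o+d*(z-o[2])/d[2]
def wray(P,p,R,uv,z):
    T=P["T_tool_cam"]; a=np.array([uv[0]-P["cx"],uv[1]-P["cy"]]); r=np.hypot(*a); th=r/P["fx"]
    c=np.array([a[0]/r*np.sin(th),-a[1]/r*np.sin(th),-np.cos(th)])
    o=p+R@T[:3,3]; d=R@T[:3,:3]@c; return o+d*(z-o[2])/d[2]
def blobs(im,lo,hi,amin):
    m=cv2.inRange(cv2.cvtColor(im,cv2.COLOR_BGR2HSV),lo,hi)
    n,_,s,c=cv2.connectedComponentsWithStats(m)
    return [(c[i],s[i,4]) for i in range(1,n) if s[i,4]>=amin]
def tool(yaw,tilt):
    """jaws across block (x axis at yaw), fingers pointing down, tilted 'tilt' deg so they point towards block +x"""
    a,t=np.radians([yaw,tilt]); f=np.array([np.cos(a),np.sin(a),0]); l=np.array([-f[1],f[0],0])
    y=np.sin(t)*f-np.cos(t)*np.array([0,0,1]); return np.column_stack([l,y,np.cross(l,y)])
E
python3 - <<'E'
from h import *
im=ctrl.read_camera("top"); P=ctrl.camera_params("top")
B=[ray(P,c,.075) for c,a in blobs(im,(15,90,60),(32,255,255),15) if 180<c[0]<380 and 190<c[1]<250]
m=[(c,a) for c,a in blobs(im,(15,90,60),(32,255,255),15) if 180<c[0]<380 and 190<c[1]<250]; print(m)
hsv=cv2.cvtColor(im,cv2.COLOR_BGR2HSV)
red=cv2.inRange(hsv,(0,150,60),(6,255,255))|cv2.inRange(hsv,(172,150,60),(180,255,255))
n,_,s,c=cv2.connectedComponentsWithStats(red)
for i in range(1,n):
    if s[i,4]>20 and 180<c[i][0]<380 and 200<c[i][1]<270: print("tab",c[i],s[i],ray(P,c[i],.064))
for b in B: print("bolt",b)
q0=ctrl.current_q()
print(tool(0,0), [ctrl.ik([.5,0,.1],tool(0,t)) for t in (0,40)])
E
```

```text
[(array([312.4038, 202.1346]), np.int32(52)), (array([350.9808, 202.7885]), np.int32(52)), (array([209.6531, 214.8367]), np.int32(49)), (array([282.5306, 229.4286]), np.int32(49))]
tab [347.3333 225.2273] [345 218   6  17  66] [ 0.5196 -0.1893  0.064 ]
tab [210.1071 237.4821] [208 230   5  17  56] [0.4967 0.1923 0.064 ]
tab [283.1636 252.2909] [281 245   5  17  55] [ 0.45   -0.0082  0.064 ]
bolt [ 0.586  -0.0928  0.075 ]
bolt [ 0.5813 -0.1999  0.075 ]
bolt [0.5587 0.191  0.075 ]
bolt [ 0.513  -0.0079  0.075 ]
[[-0.  0. -1.]
 [ 1.  0.  0.]
 [ 0. -1. -0.]] [array([ -6.8459,  27.255 , 101.9866,  -0.    ,  50.7585, -96.8459]), array([-12.5954,  30.5493, 137.6228, 162.9477,  28.5546,  95.3655])]
```

```bash
python3 - <<'E'
from h import *
ctrl.command_gripper(0.0)
for n,b,y in (("L",(.5587,.191),-1),("M",(.513,-.008),0),("R",(.5813,-.1999),-10)):
    b=np.array(b); R=tool(y,0)
    ctrl.goto([*b,.12],R)
    ctrl.move_l([*b,.088],vel=.08); 
    f0=ctrl.current_contact_force()
    hit=ctrl.move_l([*b,.062],vel=.015,contact_N=6); ctrl.sleep(.1)
    print(n,hit,ctrl.current_tool_pos(),f0,ctrl.current_contact_force(),ctrl.current_t())
    ctrl.move_l([*b,.12],vel=.1)
    p,W=ctrl.current_tool_pos(),ctrl.current_eef_rot()
    cv2.imwrite(f"pics/w{n}.png",ctrl.read_camera("wrist")); np.save(f"w{n}.npy",np.column_stack([p,W]))
print(ctrl.current_t())
E
```

```text
L True [0.5587 0.191  0.0745] [-0.0616 -0.2219 -0.4367] [-1.4515  0.0236  8.5638] 5.0583
M True [ 0.513  -0.008   0.0692] [-0.1187  0.2406 -1.0401] [-0.1614 -0.0576  8.6657] 8.375
R True [ 0.5813 -0.1999  0.0745] [ 0.1066 -0.0095  0.2369] [-1.171   0.3461  8.8547] 11.5417
12.2
```

```bash
python3 - <<'E'
from h import *
f=np.array([1.,0,0]); b=np.array([.513,-.008,0]); H=b+.047*f+[0,0,.0545]
flip=np.diag([-1,1,-1])
for s in (40,35,30,20):
  for F in (np.eye(3),flip):
    out=[]
    for th in range(0,61,10):
        t=np.radians(th); c,si=np.cos(t),np.sin(t); Ry=np.array([[c,0,si],[0,1,0],[-si,0,c]])
        R=Ry@tool(0,s); g=H+Ry@np.array([-.126,0,.0015]); 
        q=ctrl.ik(g+.017*R[:,1],R@F); out.append(None if q is None else np.round(q))
    print(s,F[0,0]); print(*out,sep="\n")
M=np.load("wM.npy")
ctrl.goto([.43,-.008,.16],tool(0,0)); 
np.save("wT.npy",np.column_stack([ctrl.current_tool_pos(),ctrl.current_eef_rot()])); cv2.imwrite("pics/wT.png",ctrl.read_camera("wrist"))
E
```

```text
40 1.0
[-18.  54. 152. 167.  64.  82.]
[-15.  31. 138. 158.  20.  98.]
[ -12.   23.  127.   21.   11. -122.]
[ -10.   21.  116.    3.   33. -102.]
[ -8.  23. 106.  -0.  51. -98.]
[ -7.  27.  95.  -1.  68. -97.]
[ -6.  33.  84.  -2.  83. -96.]
40 -1
[-18.  54. 152. 167.  64. -98.]
[-15.  31. 138. 158.  20. -82.]
[-12.  23. 127.  21.  11.  58.]
[-10.  21. 116.   3.  33.  78.]
[ -8.  23. 106.  -0.  51.  82.]
[-7. 27. 95. -1. 68. 83.]
[-6. 33. 84. -2. 83. 84.]
35 1.0
[-16.  43. 145. 166.  43.  87.]
[-13.  28. 134. 137.   8. 120.]
[ -11.   23.  123.    8.   20. -108.]
[  -9.   23.  112.    1.   40. -100.]
[ -8.  25. 102.  -1.  58. -97.]
[ -7.  30.  91.  -2.  74. -96.]
[ -6.  35.  81.  -3.  89. -95.]
35 -1
[-16.  43. 145. 166.  43. -93.]
[-13.  28. 134. 137.   8. -60.]
[-11.  23. 123.   8.  20.  72.]
[ -9.  23. 112.   1.  40.  80.]
[ -8.  25. 102.  -1.  58.  83.]
[-7. 30. 91. -2. 74. 84.]
[-6. 35. 81. -3. 89. 85.]
30 1.0
[-15.  36. 140. 164.  27.  92.]
None
[ -10.   23.  119.    4.   28. -103.]
[ -9.  24. 108.  -0.  47. -99.]
[ -7.  27.  98.  -1.  64. -97.]
[ -7.  32.  88.  -2.  80. -96.]
[ -6.  38.  78.  -3.  94. -95.]
30 -1
[-15.  36. 140. 164.  27. -88.]
None
[-10.  23. 119.   4.  28.  77.]
[ -9.  24. 108.  -0.  47.  81.]
[-7. 27. 98. -1. 64. 83.]
[-7. 32. 88. -2. 80. 84.]
[-6. 38. 78. -3. 94. 85.]
20 1.0
None
[ -10.   26.  121.    4.   24. -104.]
[ -9.  26. 111.  -0.  44. -99.]
[ -8.  28. 101.  -2.  61. -97.]
[ -7.  32.  91.  -2.  77. -96.]
[ -6.  38.  81.  -3.  91. -95.]
[ -5.  44.  71.  -4. 105. -95.]
20 -1
None
[-10.  26. 121.   4.  24.  76.]
[ -9.  26. 111.  -0.  44.  81.]
[ -8.  28. 101.  -2.  61.  83.]
[-7. 32. 91. -2. 77. 84.]
[-6. 38. 81. -3. 91. 85.]
[ -5.  44.  71.  -4. 105.  85.]
```

View pics/wT.png

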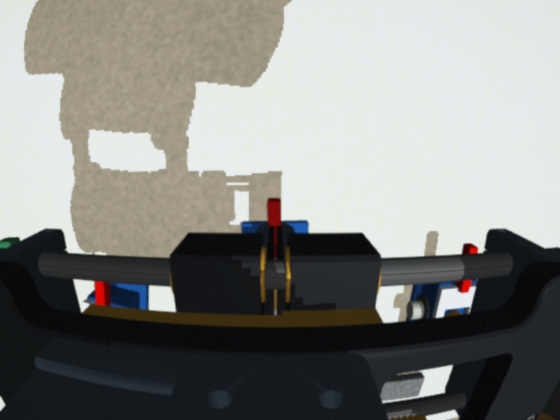

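```bash
python3 - <<'E'
from h import *
im=cv2.imread("pics/wT.png"); M=np.load("wT.npy"); P=ctrl.camera_params("wrist")
hsv=cv2.cvtColor(im,cv2.COLOR_BGR2HSV); m=cv2.inRange(hsv,(0,150,60),(6,255,255))|cv2.inRange(hsv,(174,150,60),(180,255,255))
m[:190]=0;m[230:]=0;m[:,:250]=0;m[:,300:]=0
for r in range(194,230,3):
    x=np.flatnonzero(m[r])
    if len(x): print(r,x.min(),x.max(),wray(P,M[:,0],M[:,1:],(x.mean(),r),.064))
f=np.array([1.,0,0]); b=np.array([.513,-.008,0]); H=b+.047*f+[0,0,.0545]
for s in (0,5):
    for th in range(0,61,10):
        t=np.radians(th); c,si=np.cos(t),np.sin(t); Ry=np.array([[c,0,si],[0,1,0],[-si,0,c]])
        R=Ry@tool(0,s); g=H+Ry@np.array([-.124,0,.0015]); q=ctrl.ik(g+.017*R[:,1],R); print(s,th,q)
E
```

```text
200 269 279 [ 0.4195 -0.0097  0.064 ]
203 268 279 [ 0.422  -0.0101  0.064 ]
206 268 279 [ 0.4246 -0.0101  0.064 ]
209 268 279 [ 0.4272 -0.0101  0.064 ]
212 268 279 [ 0.4298 -0.0101  0.064 ]
215 268 279 [ 0.4324 -0.0101  0.064 ]
218 268 279 [ 0.435  -0.0101  0.064 ]
221 268 280 [ 0.4377 -0.0097  0.064 ]
224 269 280 [ 0.4403 -0.0093  0.064 ]
227 274 276 [ 0.443  -0.0088  0.064 ]
0 0 [ -8.9066  30.3043 113.6536  -0.      36.0421 -98.9066]
0 10 [ -7.8177  31.3382 104.6138  -1.6737  53.9685 -96.7157]
0 20 [ -6.9423  34.2048  95.542   -2.5193  70.1358 -95.6708]
0 30 [ -6.2431  38.3289  86.4898  -3.1286  85.0413 -95.1413]
0 40 [ -5.6874  43.3287  77.5015  -3.698   99.0121 -94.9428]
0 50 [ -5.2489  48.9399  68.6243  -4.3427 112.2594 -95.0272]
0 60 [ -4.9067  54.9687  59.9165  -5.1827 124.9134 -95.4296]
5 0 [  -9.551    29.3048  117.7178    1.7619   28.0575 -101.0702]
5 10 [ -8.3055  29.4638 108.4567  -0.9858  47.0316 -97.6023]
5 20 [ -7.3088  31.8276  99.1592  -2.101   63.9121 -96.138 ]
5 30 [ -6.5162  35.6748  89.8688  -2.7974  79.3269 -95.3918]
5 40 [ -5.8885  40.543   80.6205  -3.3805  93.6878 -95.0469]
5 50 [ -5.3936  46.1237  71.4496  -3.991  107.2601 -95.0054]
5 60 [ -5.0066  52.2005  62.3989  -4.7452 120.212  -95.2684]
```

```bash
python3 - <<'E'
from h import *
H=np.array([.558,-.009,.0545])
def pose(th):
    t=np.radians(th); c,s=np.cos(t),np.sin(t); Ry=np.array([[c,0,s],[0,1,0],[-s,0,c]])
    R=Ry@tool(0,0); return H+Ry@np.array([-.124,0,.0015])+.017*R[:,1],R
ctrl.command_gripper(.5)
p,R=pose(0)
ctrl.goto([p[0],p[1],.11],R)
print("down",ctrl.move_l(p,vel=.06,contact_N=8),ctrl.current_tool_pos())
ctrl.command_gripper(0); print(ctrl.current_grip_width(),ctrl.current_contact_force(),ctrl.current_t())
if .09<ctrl.current_grip_width()<.2:
    for th in range(6,55,6):
        p,R=pose(th); ctrl.move_l(p,vel=.05,ori=R)
        print(th,ctrl.current_contact_force(),round(ctrl.current_grip_width(),3))
        if np.linalg.norm(ctrl.current_contact_force())>50: break
print(ctrl.current_t())
cv2.imwrite("pics/s1.png",cv2.resize(ctrl.read_camera("scene")[120:330,180:460],None,fx=2.5,fy=2.5))
E
```

```text
down False [ 0.4342 -0.009   0.0393]
0.13086088205604482 [-0.3618 -7.9625  0.6742] 16.3083
6 [-1.3281 -7.4264 -0.9762] 0.129
12 [-0.7646 -6.5367 -0.6342] 0.132
18 [-1.2091 -5.2213  0.7133] 0.128
24 [-1.1948 -4.5729  1.1014] 0.129
30 [-1.2913 -5.0117  1.432 ] 0.135
36 [-2.6114 -3.7178  3.0382] 0.127
42 [-3.3426 -2.4345  5.1257] 0.128
48 [-3.962  -1.9633  4.6598] 0.132
54 [-4.2902  0.6693  7.9818] 0.128
19.9833
```

View pics/s1.png

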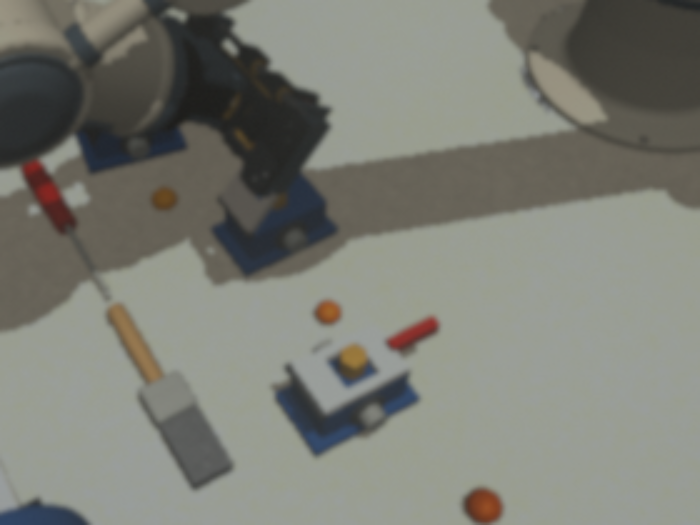

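The picture shows the middle cap standing steeply open in the fingers (around pixel 255,200). The left cap is shut, and the brush, screwdriver and amber pieces in view have not moved. I'm handing in.

```bash
python3 - <<'E'
from h import *
ctrl.sleep(.3); print(ctrl.current_grip_width(),ctrl.current_contact_force(),np.abs(ctrl.current_dq()).max(),ctrl.current_t()); ctrl.sign_off()
E
```

```text
0.13243242635238353 [-4.0969  0.3719  5.0316] 0.09794791374149577 20.3333
the job is handed in; nothing more can be done
```

The middle bolt is the loose one. I lifted its cap by the red tab through about 54° and handed the job in with the gripper still holding it, at 20.3 s of the 48 s allowed.

- **Taps:** I tapped left, middle, right with shut fingers. The middle head gave way to 69.2 mm above the bench. The left and right heads both held at 74.5 mm. Each tap read about 8.5–9 N, well over the 1.5 N needed.
- **Last checks:** The grip width was 0.132, which matches the 12 mm tab, the wrist force was about 6.5 N, and the arm was practically still. The scene picture showed the middle cap standing steeply open in the fingers. The 54° is the commanded angle; I did not measure it separately.
- **Not confirmed:** In that last picture the arm hid most of the right block, so I did not see its cap again. The green bar and the oil bottle were outside the crop and were not re-checked either. No force reading suggested contact with any of them.
- **Disagreement:** The wrist camera put the tab about 2 mm to the side and 4 mm along from the top camera's estimate. I used values in between.

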